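# Seat the ringed probe in the block heater

### The arm

A 7-joint arm with a two-finger parallel gripper is mounted at the origin on the work surface. World frame = base frame: x ahead of the robot, y to its left, z up, the work surface at z = 0. Lengths are in m, angles in rad, forces in N, time in s.
With the tool pointing down it reaches from about 0.4 to 0.85 m from the base axis. Payload 10.4 kg.
Tool frame: the origin (TCP) lies midway between the tips of the shut fingers; the grasp point (between the pads) lies 19 mm behind it; z points along the fingers, y is the direction in which the jaws open and shut (so a half turn about z gives the same grasp; the last joint's range is limited). The gripper opens to 85 mm and grips with 20 to 120 N. Pads are 22 mm wide; open, the fingers measure 114 mm over their backs; the gripper's body (76 mm by 85 mm) begins 54 mm behind the grasp point. The pads swing forward as they close: fully open they stand 13 mm farther back than shut.
Start: joints at [-0.023, 0.332, -0.065, 1.46, 0.022, 1.35, -0.088], TCP at [0.625, 0, 0.231] pointing down, gripper open.
Joint ranges: [-2.6, 2.6], [-0.5, 2.12], [-1.47, 1.34], [0.16, 2.42], [-1.27, 4.41], [0.06, 2.06], [-2.6, 2.6]. Speed limits (rad/s): [2.22, 2.22, 2.79, 2.79, 3.14, 3.14, 3.14].

### API

Orientations are given as a unit quaternion [x, y, z, w].
In Python, from workcell import get_obs, camera, calibration, hand_in gives the robot as it stands.
- The arm moves only by the shell command python3 -m handwheel 'ROWS' [FORCE]. ROWS is JSON, a list of rows, each an object with "jaw": the finger opening in mm, from 0 to 85.4; "delta_pos": the shift along the tool's x, y, z scaled (see below), a list of three; "turn": the turn about the tool's z scaled (see below). In form: [{"jaw": jaw, "delta_pos": [tx, ty, tz], "turn": turn}, ...]. A call has 1 to 10 rows; each row is the pose to reach, as a shift and turn from the pose commanded when the call began, along the tool's axes at that moment, turning the shorter way round; what a row does not reach only later rows make up. The controller multiplies each number of a shift by 1 m and each number of a turn by pi rad. A row lasts 1/12 s, in which the tool goes at most 41.7 mm and 7.16 degrees, less where a joint would pass 70% of its speed; a pose out of reach is approached as far as the arm can. A call with a number of a shift or a turn outside -1 to 1 is refused whole. A call with a gripper value outside its range is refused whole. The fingers move at their own pace and stop on an object; FORCE is the grip in N (left out, the last holds). Time passes only in rows, so rows that repeat a pose let the fingers close. It gives the time, the measured TCP pose, the force and the opening at its end, in the units of the state.
- get_obs(): the state, without advancing time (a new reading comes with each control period).
- camera(name): name is "scene" or "side" or "wrist"; returns the picture (420x560x3 uint8, red, green, blue); there is no depth.
- calibration(name): a dict with "mtx" (3x3 intrinsics, pixels), "rvec" (rotation vector, rad) and "tvec" (3), from world to camera coordinates, as OpenCV has them. Camera axes: x right, y down, z forward; pixel columns grow to the right and rows downward; lengths in m; the calibration is good to about 2 mm. A picture is of the moment at which its call begins: read the wrist's pose just before it. calibration takes no time and is no camera call; for the wrist camera it gives the pose at the moment of the call.
- hand_in(): hands the job in, once; it reports no verdict.
The state is a dict: "clock": time; "joint_pos": joint angles; "joint_velocities": joint speeds; "tau": joint torques, N m; "position": TCP position; "ee_rot": TCP orientation; "ft_force": force on the tool from outside, world axes, zero at the start; "torque": the same for the moment, N m; "grip_width": opening from 0.0 (shut) to 1.0 (fully open).
Only numpy, scipy, OpenCV 4.12 (cv2) and the standard library are available. Lean on these libraries where they do the work, as an engineer would, in place of code of your own. Each camera call takes 0.05 s, during which the arm holds its last target.

### The job

Take the temperature probe with the black ring round its shaft out of the stand and lower it into the one wide well of the block heater. Push it down against the sliding cup in the well until it bottoms, which you can read from the ring: it then sits right on the block's top face. Let go and leave the probe standing there.

Things in the scene. Friction and masses are not known exactly. Their poses are not given: they have to be found in the camera images.
- probe_mid (a point): the ringed probe, rigid, about 120 g: point on its axis half-way up, 72.5 mm above its tip; z along it to the head. Steel shaft 18 mm thick, 105 mm long; then a plain cylindrical grey head 26 mm thick, 40 mm long, to be gripped (its middle 52.5 mm above this point). Starts upright in a socket of the stand, tip 10 mm above the bench, x axis across the row
- probe_ring (a point): middle of the black depth ring round the same probe's shaft, on its axis, 85 mm above the tip; the ring is 6 mm high, 20 mm in diameter. With the probe bottomed its lower edge is level with the mouth of the well, so this point is 3 mm above it
- stand: fixed white probe stand, 60 x 250 mm, 55 mm high; origin under its centre, y along its row of three sockets (22 mm wide, 45 mm deep, 85 mm apart). The two other probes in it are as tall and have no ring: one has a wide domed head, one a thin neck and small head
- well_mouth (a point): centre of the mouth of the one wide well, level with the heater's aluminium top face 115 mm above the bench; z up. Bore 28 mm, straight; the other wells are 14 mm. In it slides a brass cup, a flat disc filling the bore: its face starts 57 to 67 mm below the mouth, needs a push of about 7 N to slide (the probe's weight won't do), stays where pushed and stops hard 82 mm below the mouth
There are look-alikes about, which are no part of the job. What is shaped like the part that bears probe_mid but brown or purple is not meant.

How it is judged:
At the end, for the whole second after the job is handed in: The ringed probe stands in the wide well, let go, leaning less than 11 degrees, its ring's middle within 12 mm of the well's axis and less than 10 mm above the top face of the block (3 mm when it has bottomed) (z of probe_ring in the frame of well_mouth below 0.01 m and horizontal distance between probe_ring and well_mouth below 0.012 m and angle between probe_mid's own z axis and vertical below 0.2 rad); the robot touches nothing.
It also fails if it takes over 40 s, if anything falls off the work surface, if the arm or the gripper's body presses on something with over 40 N, if the wrist force passes 120 N, or if a joint passes its speed limit or range.

## Working session

There is one attempt and no reset: what is moved stays moved. The work goes in short steps, Python scripts to look and compute and a shell command to move; the robot and the scene stay as the last step left them, time stands still between calls to the robot, and variables do not carry over. Pictures are saved under pics/ and viewed, and the job is handed in when it is done.

```bash
mkdir -p pics; ls; python3 - <<'E'
from workcell import *
import cv2
print(get_obs())
for n in ("scene","side","wrist"):
    im=camera(n); cv2.imwrite(f"pics/{n}0.png",im[:,:,::-1])
    c=calibration(n); print(n,c)
E
```

```text
pics
{'clock': 0.0, 'joint_pos': array([-0.02259089,  0.33285364, -0.06468678,  1.46096868,  0.02161282,
        1.34987944, -0.08849064]), 'joint_velocities': array([-9.85589648e-05,  2.68356754e-04,  1.66397227e-04, -2.86241596e-04,
        4.49107417e-04, -1.90695385e-03,  1.31897430e-04]), 'tau': array([ 4.98105128e-04, -6.25449800e+01,  4.97091911e-02, -3.91610491e+01,
        1.63588714e-02,  9.83294769e-03, -6.01235030e-06]), 'position': array([ 6.24619878e-01, -2.34965655e-05,  2.30514218e-01]), 'ee_rot': array([ 7.07102313e-01,  7.07110896e-01, -5.28187810e-04, -4.69422785e-04]), 'ft_force': array([ 0.21788633,  0.29948383, -0.02018219]), 'torque': array([-0.03744793,  0.02325081, -0.03590258]), 'grip_width': 1.0007269321484296}
scene {'mtx': array([[507.10650484,   0.        , 274.5833835 ],
       [  0.        , 507.10650484, 216.35875293],
       [  0.        ,   0.        ,   1.        ]]), 'rvec': array([ 0.84395979,  2.49900742, -1.13068863]), 'tvec': array([ 0.39169904, -0.15278205,  1.38185543])}
side {'mtx': array([[409.43992055,   0.        , 281.62783985],
       [  0.        , 409.43992055, 212.48721924],
       [  0.        ,   0.        ,   1.        ]]), 'rvec': array([ 2.3021351 , -0.85883589,  0.33201792]), 'tvec': array([-0.38837941,  0.31836471,  0.64331406])}
wrist {'mtx': array([[298.09870682,   0.        , 281.12195528],
       [  0.        , 298.09870682, 210.04485123],
       [  0.        ,   0.        ,   1.        ]]), 'rvec': array([-2.81230346e+00, -2.35881560e-04,  3.79438559e-03]), 'tvec': array([-0.62446806, -0.04144375,  0.3817485 ])}
```

View pics/scene0.png

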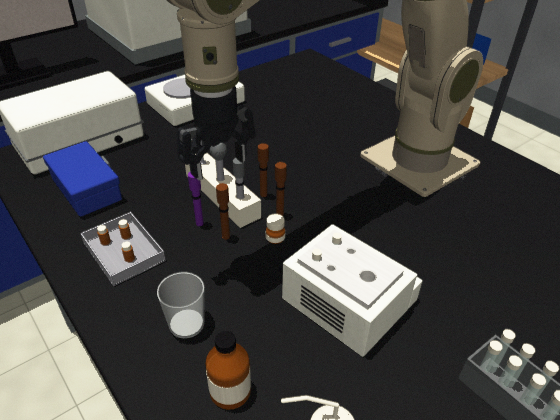

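View pics/side0.png

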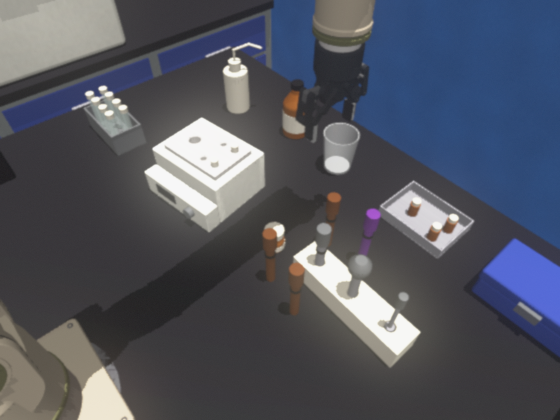

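View pics/wrist0.png

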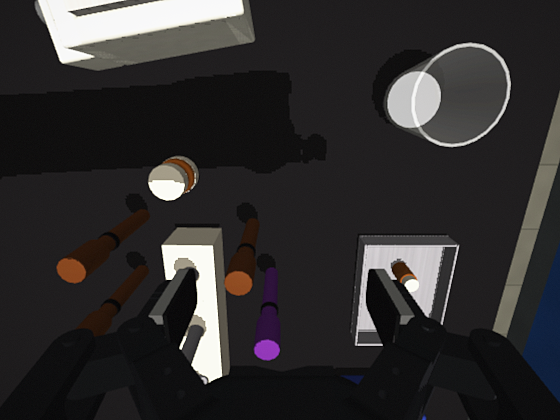

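```bash
cat > h.py <<'E'
import numpy as np, cv2
from workcell import *
def P(c):
    R,_=cv2.Rodrigues(c["rvec"]); return np.array(c["mtx"]),R,np.array(c["tvec"]).reshape(3)
def ray(c,uv):
    K,R,t=P(c); d=R.T@np.linalg.solve(K,[uv[0],uv[1],1.]); return -R.T@t,d
def atz(c,uv,z):
    o,d=ray(c,uv); return o+d*(z-o[2])/d[2]
def proj(c,p):
    return cv2.projectPoints(np.array(p,float).reshape(-1,3),c["rvec"],c["tvec"],c["mtx"],None)[0].reshape(-1,2)
def tri(*cu):
    A=np.zeros((3,3));b=np.zeros(3)
    for c,uv in cu:
        o,d=ray(c,uv);d=d/np.linalg.norm(d);M=np.eye(3)-np.outer(d,d);A+=M;b+=M@o
    p=np.linalg.solve(A,b)
    return p,[np.round(proj(c,p)[0]-uv,1) for c,uv in cu]
def crop(src,dst,x0,y0,w,h,s):
    im=cv2.imread(src)[y0:y0+h,x0:x0+w]; cv2.imwrite(dst,cv2.resize(im,None,fx=s,fy=s,interpolation=cv2.INTER_CUBIC))
E
python3 - <<'E'
from h import *
crop("pics/side0.png","pics/side0a.png",240,180,200,150,4)
crop("pics/scene0.png","pics/scene0a.png",170,110,150,140,4)
crop("pics/scene0.png","pics/scene0b.png",275,215,160,130,5)
crop("pics/side0.png","pics/side0b.png",140,110,140,110,5)
E
```

```text
(no output)
```

View pics/side0a.png

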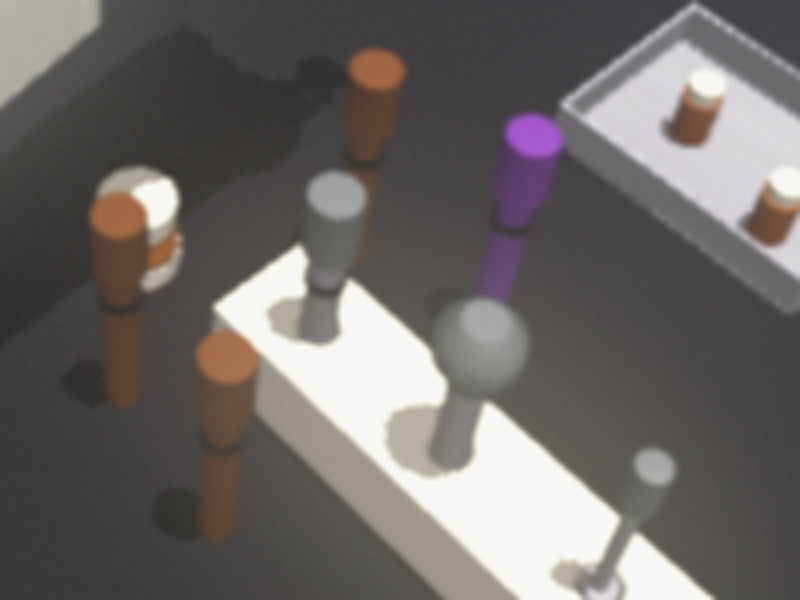

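View pics/scene0a.png

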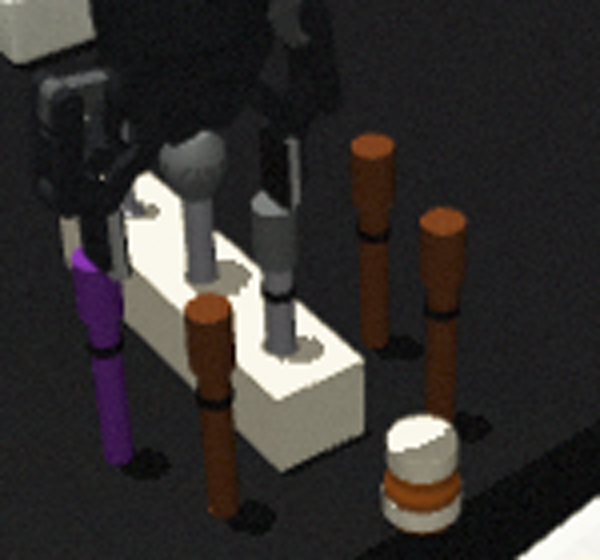

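View pics/scene0b.png

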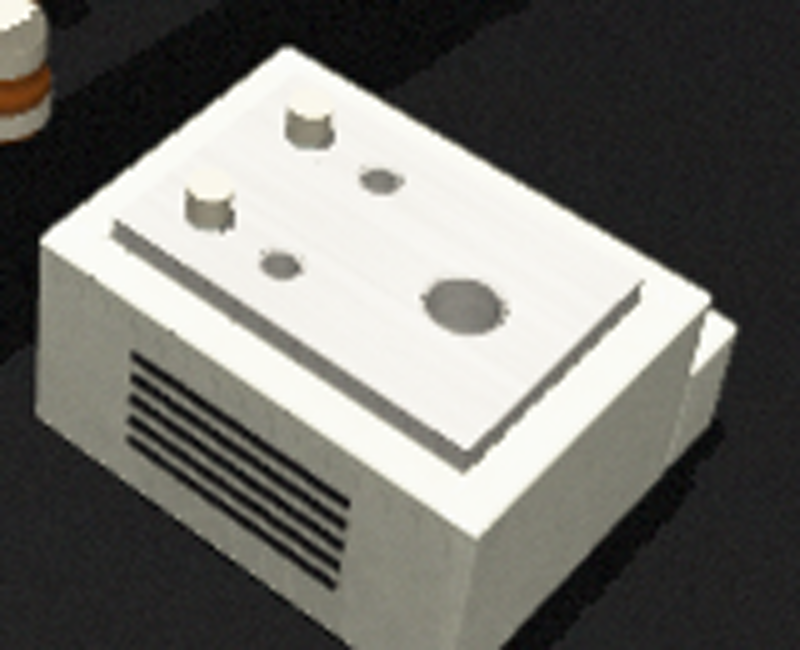

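View pics/side0b.png

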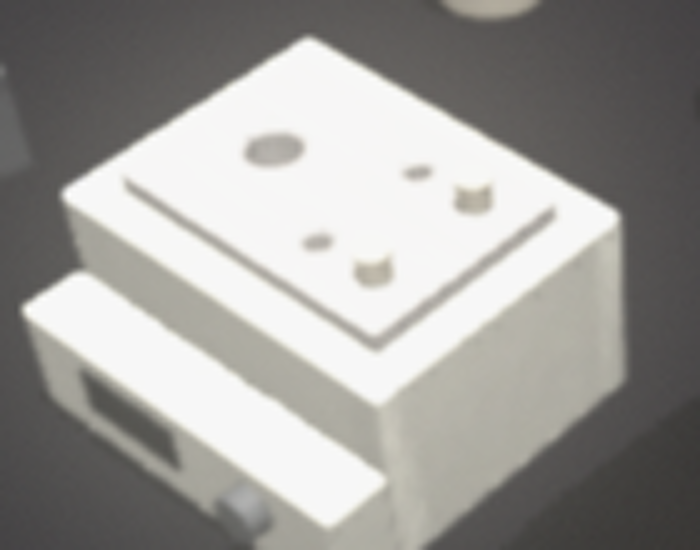

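```bash
python3 - <<'E'
from h import *
S=calibration("scene");D=calibration("side")
f=lambda x,y,x0,y0,s:np.array([(x+.5)/s-.5+x0,(y+.5)/s-.5+y0])
def two(n,a,b,z):
    p,e=tri((S,a),(D,b)); print(n,np.round(p,4),e,"atz",np.round(atz(S,a,z),4),np.round(atz(D,b,z),4))
two("ring",f(279,294,170,110,4),f(324,284,240,180,4),.095)
two("well",f(464,306,275,215,5),f(274,149,140,110,5),.115)
print("headtop side",atz(D,f(336,192,240,180,4),.155))
tops={"brA":((373,146),(227,358)),"brB":((443,220),(119,216)),"brC":((209,308),(376,72)),"purple":(None,(533,137)),"dome":(None,(485,320))}
for n,(a,b) in tops.items():
    print(n,np.round(atz(D,f(*b,240,180,4),.145 if n!="dome" else .155),4), None if a is None else np.round(atz(S,f(*a,170,110,4),.145),4))
# stand corners z=.055
for q in((213,308),(300,245)): print("standcorner",np.round(atz(D,f(*q,240,180,4),.055),4))
for q in((280,390),(363,356)): print("sc",np.round(atz(S,f(*q,170,110,4),.055),4))
# heater block corners
for q in((112,225),(465,455),(640,285)): print("blk",np.round(atz(S,f(*q,275,215,5),.115),4))
E
```

```text
ring [ 0.512  -0.1095  0.091 ] [array([-0.3, -0. ]), array([-0.4,  0. ])] atz [ 0.5144 -0.1045  0.095 ] [ 0.5103 -0.1117  0.095 ]
well [0.4996 0.2795 0.1138] [array([-0.3,  0.1]), array([-0.3, -0. ])] atz [0.5    0.2804 0.115 ] [0.4993 0.2775 0.115 ]
headtop side [ 0.51404425 -0.10823366  0.155     ]
brA [ 0.4272 -0.1349  0.145 ] [ 0.4273 -0.1323  0.145 ]
brB [ 0.4406 -0.0519  0.145 ] [ 0.4402 -0.0503  0.145 ]
brC [ 0.5847 -0.0648  0.145 ] [ 0.5856 -0.0615  0.145 ]
purple [ 0.6095 -0.1382  0.145 ] None
dome [ 0.5128 -0.1936  0.155 ] None
standcorner [ 0.483 -0.069  0.055]
standcorner [ 0.5404 -0.0691  0.055 ]
sc [ 0.5359 -0.075   0.055 ]
sc [ 0.4806 -0.0712  0.055 ]
blk [0.5751 0.1732 0.115 ]
blk [0.5482 0.3286 0.115 ]
blk [0.4419 0.3117 0.115 ]
```

```bash
python3 -m handwheel '[{"jaw":70,"delta_pos":[-0.109,-0.112,0],"turn":0},{"jaw":70,"delta_pos":[-0.109,-0.112,0],"turn":0},{"jaw":70,"delta_pos":[-0.109,-0.112,0],"turn":0},{"jaw":70,"delta_pos":[-0.109,-0.112,0],"turn":0},{"jaw":70,"delta_pos":[-0.109,-0.112,0],"turn":0},{"jaw":70,"delta_pos":[-0.109,-0.112,0],"turn":0},{"jaw":70,"delta_pos":[-0.109,-0.112,0],"turn":0},{"jaw":70,"delta_pos":[-0.109,-0.112,0],"turn":0}]'
python3 - <<'E'
from h import *
print(calibration("wrist"))
for n in ("wrist","scene"):
    cv2.imwrite(f"pics/{n}1.png",camera(n)[:,:,::-1])
crop("pics/scene1.png","pics/scene1a.png",170,110,150,140,4)
E
```

```text
clock: 0.82
position: [0.5136, -0.1078, 0.2311]
ee_rot: [0.706, 0.708, 0.0, -0.0]
ft_force: [0.5, 0.1, -0.0]
grip_width: 0.821
{'mtx': array([[298.09870682,   0.        , 281.12195528],
       [  0.        , 298.09870682, 210.04485123],
       [  0.        ,   0.        ,   1.        ]]), 'rvec': array([-2.81275225e+00, -2.53044088e-03,  1.91397897e-03]), 'tvec': array([-0.51343622, -0.14414663,  0.3462964 ])}
```

View pics/wrist1.png

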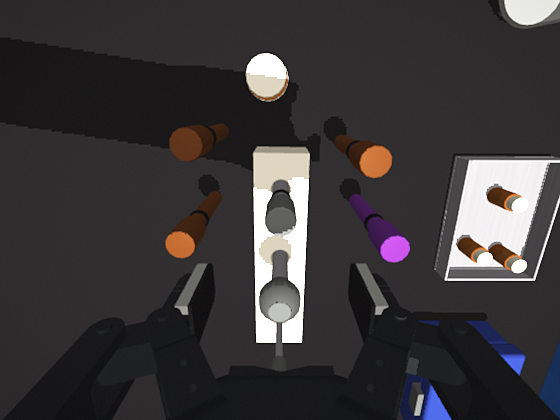

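View pics/scene1a.png

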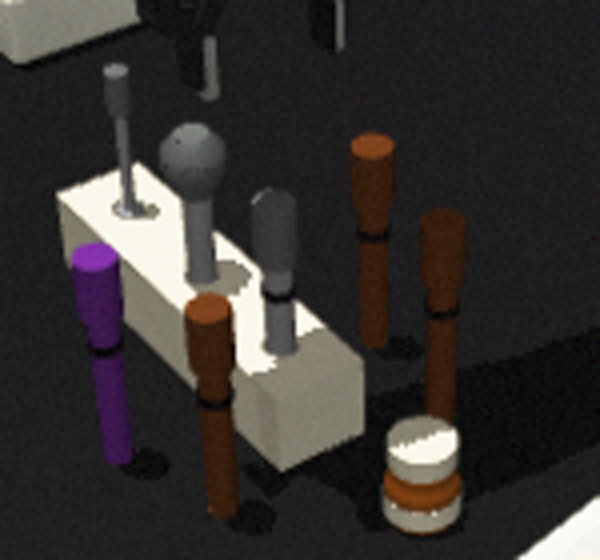

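```bash
python3 - <<'E'
from h import *
crop("pics/wrist1.png","pics/wrist1a.png",220,140,120,100,6)
S=calibration("scene");D=calibration("side");W=calibration("wrist")
f=lambda x,y,x0,y0,s:np.array([(x+.5)/s-.5+x0,(y+.5)/s-.5+y0])
print(atz(W,(281,219),.155),atz(S,f(274,199,170,110,4),.155),atz(D,f(336,191,240,180,4),.155))
print(tri((W,(281,219)),(S,f(274,199,170,110,4)),(D,f(336,191,240,180,4))))
p=[[.513,-.108,.155],[.513,-.108,.115],[.513,-.108,.095],[.513,-.108,.055]]
for c in(W,S,D):print(proj(c,p).round(1).tolist())
E
```

```text
[ 0.51368809 -0.10580581  0.155     ] [ 0.51070564 -0.1104732   0.155     ] [ 0.51443065 -0.10784669  0.155     ]
(array([ 0.51335981, -0.10712027,  0.15645437]), [array([-0.4,  2.2]), array([-0.2,  0.6]), array([-0.7, -0.5])])
[[280.1, 221.6], [280.3, 205.8], [280.4, 199.5], [280.6, 189.0]]
[[237.9, 160.3], [238.6, 175.0], [239.0, 182.2], [239.7, 195.9]]
[[323.1, 227.9], [321.2, 241.9], [320.2, 248.6], [318.5, 261.0]]
```

View pics/wrist1a.png

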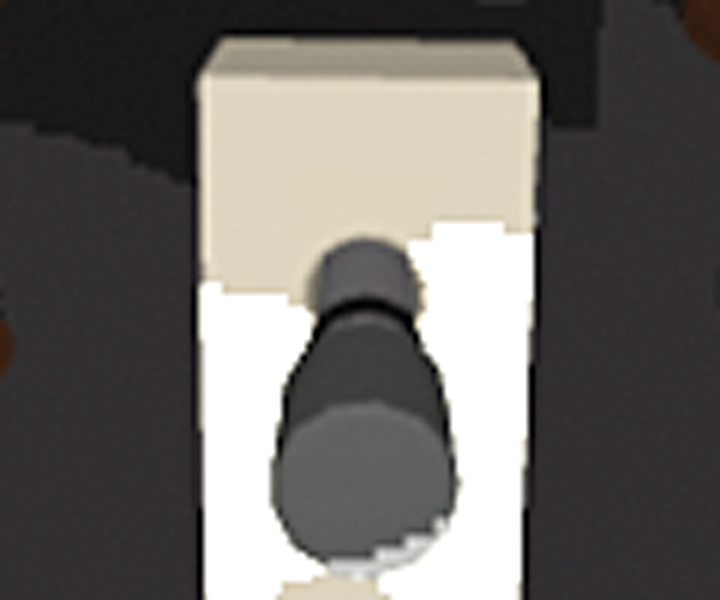

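```bash
python3 -m handwheel '[{"jaw":70,"delta_pos":[0,0,0.04],"turn":0},{"jaw":70,"delta_pos":[0,0,0.07],"turn":0},{"jaw":70,"delta_pos":[0,0,0.1],"turn":0},{"jaw":70,"delta_pos":[0,0,0.117],"turn":0},{"jaw":70,"delta_pos":[0,0,0.117],"turn":0},{"jaw":70,"delta_pos":[0,0,0.117],"turn":0},{"jaw":70,"delta_pos":[0,0,0.117],"turn":0}]'
python3 - <<'E'
from h import *
for n in ("wrist","scene","side"):
    cv2.imwrite(f"pics/{n}2.png",camera(n)[:,:,::-1])
crop("pics/scene2.png","pics/scene2a.png",170,90,150,140,4)
crop("pics/side2.png","pics/side2a.png",240,150,180,140,4)
E
```

```text
clock: 1.5
position: [0.5141, -0.1088, 0.1157]
ee_rot: [0.707, 0.707, 0.001, 0.001]
ft_force: [0.0, -0.4, -0.1]
grip_width: 0.821
```

View pics/scene2a.png

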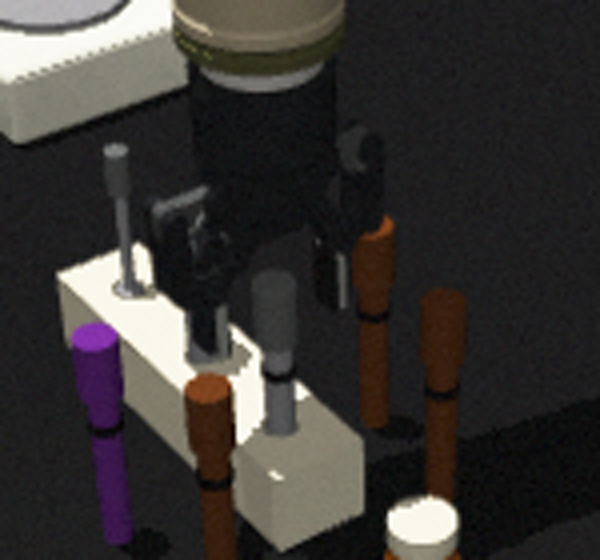

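View pics/wrist2.png

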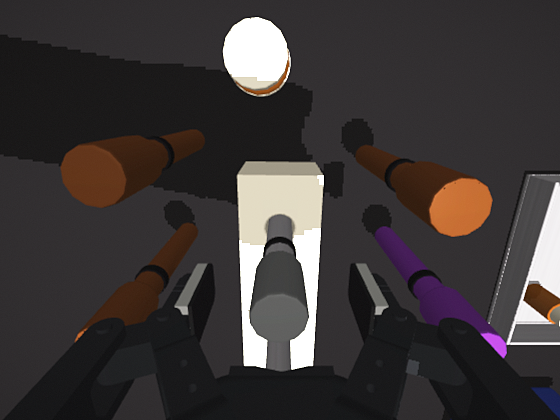

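```bash
python3 -m handwheel '[{"jaw":0,"delta_pos":[0,0,0],"turn":0},{"jaw":0,"delta_pos":[0,0,0],"turn":0},{"jaw":0,"delta_pos":[0,0,0],"turn":0},{"jaw":0,"delta_pos":[0,0,0],"turn":0},{"jaw":0,"delta_pos":[0,0,0],"turn":0},{"jaw":0,"delta_pos":[0,0,0],"turn":0},{"jaw":0,"delta_pos":[0,0,0],"turn":0},{"jaw":0,"delta_pos":[0,0,0],"turn":0},{"jaw":0,"delta_pos":[0,0,0],"turn":0},{"jaw":0,"delta_pos":[0,0,0],"turn":0}]' 60
python3 - <<'E'
from h import *
for n in ("wrist",):
    cv2.imwrite(f"pics/{n}3.png",camera(n)[:,:,::-1])
E
```

```text
clock: 2.48
position: [0.5132, -0.109, 0.1148]
ee_rot: [0.707, 0.707, 0.0, 0.0]
ft_force: [-1.2, 0.2, 4.9]
grip_width: 0.292
```

View pics/wrist3.png

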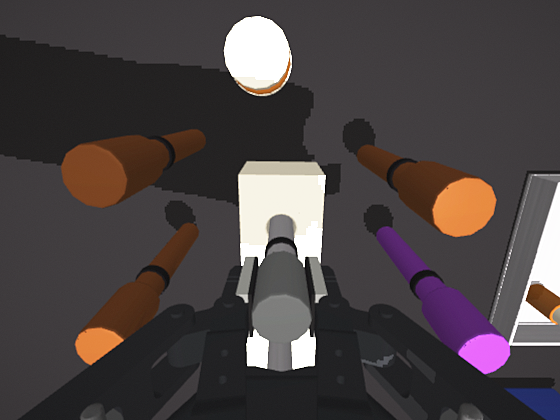

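```bash
python3 -m handwheel '[{"jaw":0,"delta_pos":[0,0,-0.02],"turn":0},{"jaw":0,"delta_pos":[0,0,-0.045],"turn":0},{"jaw":0,"delta_pos":[0,0,-0.07],"turn":0},{"jaw":0,"delta_pos":[0,0,-0.1],"turn":0},{"jaw":0,"delta_pos":[0,0,-0.13],"turn":0},{"jaw":0,"delta_pos":[0,0,-0.16],"turn":0},{"jaw":0,"delta_pos":[0,0,-0.17],"turn":0},{"jaw":0,"delta_pos":[0,0,-0.17],"turn":0},{"jaw":0,"delta_pos":[0,0,-0.17],"turn":0}]'
python3 - <<'E'
from h import *
for n in ("scene","side"):
    cv2.imwrite(f"pics/{n}4.png",camera(n)[:,:,::-1])
crop("pics/scene4.png","pics/scene4a.png",170,50,150,140,4)
crop("pics/side4.png","pics/side4a.png",240,120,180,140,4)
E
```

```text
clock: 3.28
position: [0.5129, -0.1089, 0.2834]
ee_rot: [0.707, 0.707, -0.0, -0.0]
ft_force: [-0.6, -0.4, -0.7]
grip_width: 0.292
```

View pics/scene4a.png

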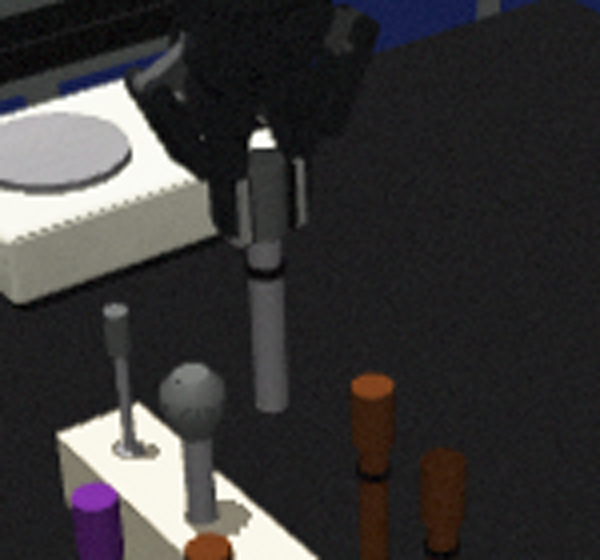

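View pics/side4a.png

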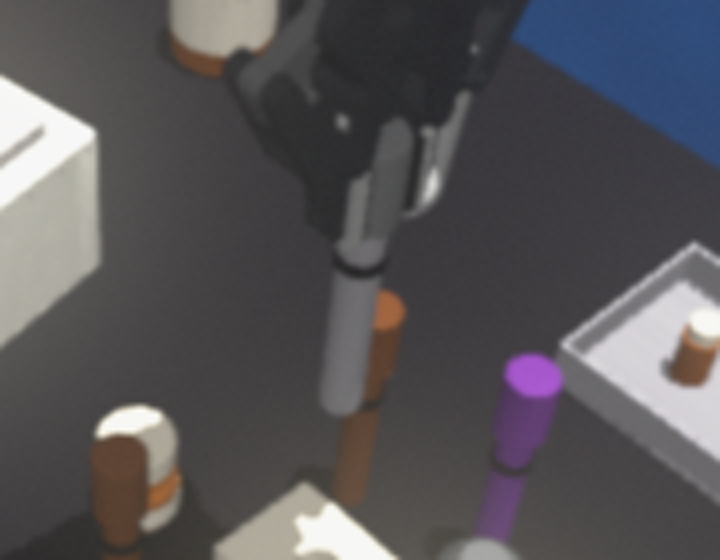

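```bash
python3 - <<'E'
from h import *
S=calibration("scene");D=calibration("side")
f=lambda x,y,x0,y0,s:np.array([(x+.5)/s-.5+x0,(y+.5)/s-.5+y0])
for a,b in (((266,271),(358,264)),((272,404),(342,403))):
    p,e=tri((S,f(*a,170,50,4)),(D,f(*b,240,120,4))); print(p.round(4),e)
# expected when upright at .5133,-.1085
q=[[.513,-.108,.265],[.513,-.108,.18]]
print(proj(S,q),proj(D,q), get_obs()["position"])
E
```

```text
[ 0.5111 -0.1098  0.2598] [array([-0.1, -0. ]), array([-0.1,  0. ])]
[ 0.5115 -0.1105  0.1783] [array([-0.3, -0. ]), array([-0.4,  0. ])]
[[235.66850372 115.77021693]
 [237.41670655 150.66519498]] [[329.41072348 181.94033284]
 [324.39253716 218.41086479]] [ 0.51225426 -0.10885714  0.28221997]
```

```bash
python3 -m handwheel '[{"jaw":0,"delta_pos":[0.025,-0.001,0],"turn":0},{"jaw":0,"delta_pos":[0.055,-0.002,0],"turn":0},{"jaw":0,"delta_pos":[0.09,-0.003,0],"turn":0},{"jaw":0,"delta_pos":[0.125,-0.004,0],"turn":0},{"jaw":0,"delta_pos":[0.16,-0.005,0],"turn":0},{"jaw":0,"delta_pos":[0.195,-0.006,0],"turn":0},{"jaw":0,"delta_pos":[0.23,-0.007,0],"turn":0},{"jaw":0,"delta_pos":[0.26,-0.008,0],"turn":0},{"jaw":0,"delta_pos":[0.29,-0.009,0],"turn":0},{"jaw":0,"delta_pos":[0.31,-0.01,0],"turn":0}]'
python3 -m handwheel '[{"jaw":0,"delta_pos":[0.03,-0.001,0],"turn":0},{"jaw":0,"delta_pos":[0.055,-0.002,0],"turn":0},{"jaw":0,"delta_pos":[0.07,-0.002,0],"turn":0},{"jaw":0,"delta_pos":[0.08,-0.002,0],"turn":0},{"jaw":0,"delta_pos":[0.08,-0.002,0],"turn":0},{"jaw":0,"delta_pos":[0.08,-0.002,0],"turn":0},{"jaw":0,"delta_pos":[0.08,-0.002,0],"turn":0}]'
python3 - <<'E'
from h import *
for n in ("scene","side","wrist"):
    cv2.imwrite(f"pics/{n}5.png",camera(n)[:,:,::-1])
crop("pics/scene5.png","pics/scene5a.png",275,165,160,140,4)
crop("pics/side5.png","pics/side5a.png",110,40,180,140,4)
print(get_obs()["position"],get_obs()["ee_rot"])
E
```

```text
clock: 4.22
position: [0.5016, 0.2041, 0.2823]
ee_rot: [0.706, 0.708, -0.001, -0.001]
ft_force: [0.5, 0.1, -1.1]
grip_width: 0.291
clock: 4.8
position: [0.5014, 0.2794, 0.2838]
ee_rot: [0.708, 0.706, -0.0, 0.0]
ft_force: [0.9, -0.7, -1.2]
grip_width: 0.284
[0.50142762 0.27975136 0.28435579] [ 7.07748275e-01  7.06464658e-01 -3.11557344e-05  2.56382059e-04]
```

View pics/scene5a.png

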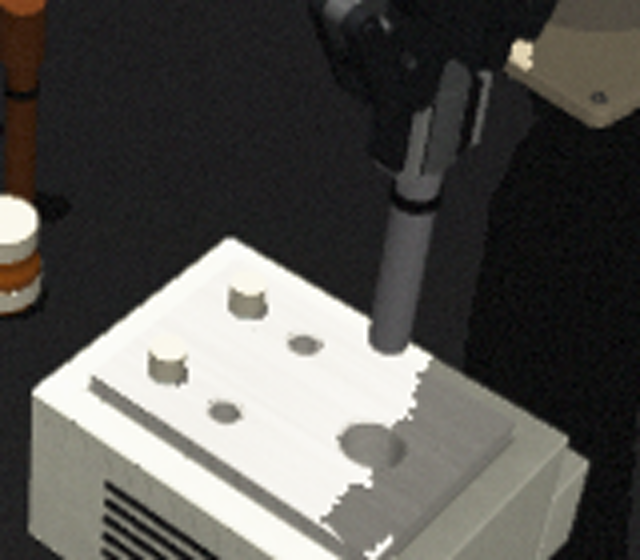

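View pics/side5a.png

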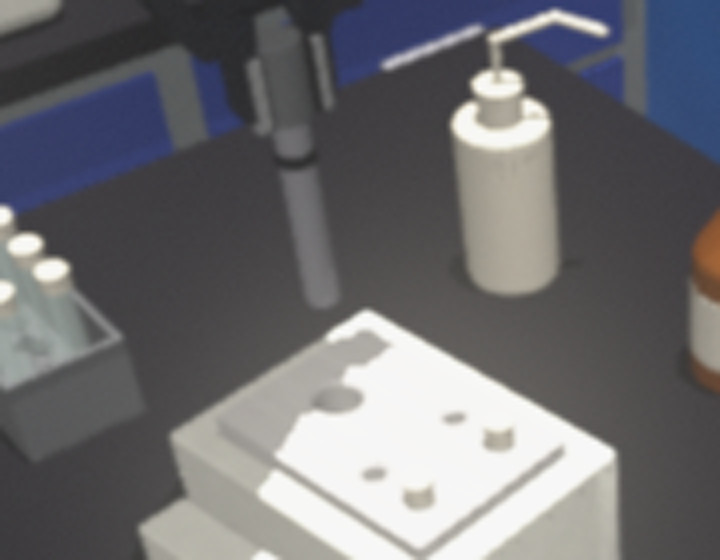

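View pics/wrist5.png

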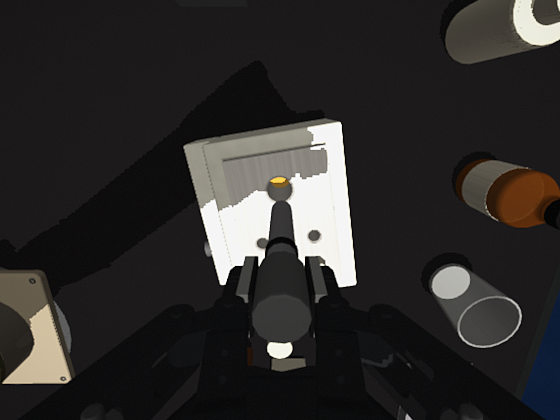

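```bash
python3 - <<'E'
from h import *
S=calibration("scene");D=calibration("side")
f=lambda x,y,x0,y0,s:np.array([(x+.5)/s-.5+x0,(y+.5)/s-.5+y0])
for n,a,b in (("ring",(415,202),(296,159)),("tip",(389,346),(322,301)),("well",(373,446),(338,400))):
    p,e=tri((S,f(*a,275,165,4)),(D,f(*b,110,40,4))); print(n,p.round(4),e)
E
```

```text
ring [0.5022 0.2809 0.2605] [array([-0.2,  0.1]), array([-0.2, -0. ])]
tip [0.5011 0.2803 0.178 ] [array([-0.3,  0.1]), array([-0.3, -0. ])]
well [0.4991 0.2801 0.1131] [array([-0.4,  0.1]), array([-0.3, -0. ])]
```

```bash
python3 -m handwheel '[{"jaw":0,"delta_pos":[0,-0.002,0.015],"turn":0},{"jaw":0,"delta_pos":[0,-0.002,0.035],"turn":0},{"jaw":0,"delta_pos":[0,-0.002,0.05],"turn":0},{"jaw":0,"delta_pos":[0,-0.002,0.056],"turn":0},{"jaw":0,"delta_pos":[0,-0.002,0.056],"turn":0},{"jaw":0,"delta_pos":[0,-0.002,0.056],"turn":0},{"jaw":0,"delta_pos":[0,-0.002,0.056],"turn":0}]'
python3 - <<'E'
from h import *
for n in ("scene","side"):
    cv2.imwrite(f"pics/{n}6.png",camera(n)[:,:,::-1])
crop("pics/scene6.png","pics/scene6a.png",315,200,110,100,6)
crop("pics/side6.png","pics/side6a.png",150,60,110,100,6)
E
```

```text
clock: 5.53
position: [0.4995, 0.2812, 0.2296]
ee_rot: [0.707, 0.707, 0.001, 0.0]
ft_force: [-0.7, -0.5, -0.5]
grip_width: 0.29
```

View pics/scene6a.png

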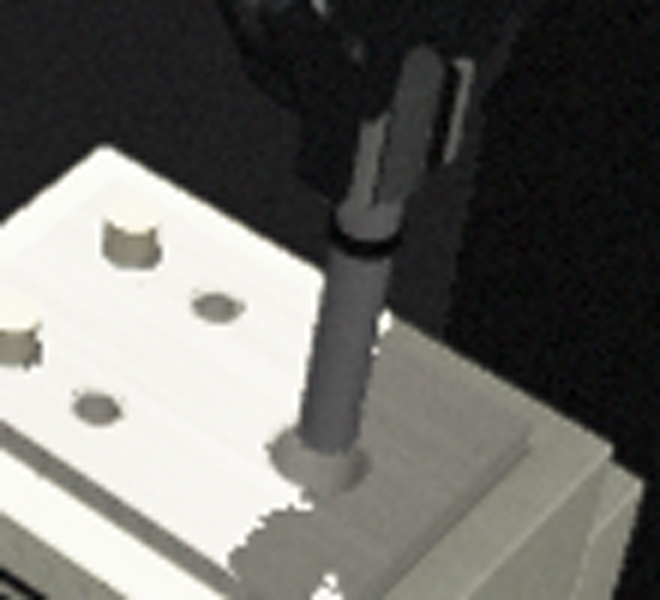

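View pics/side6a.png

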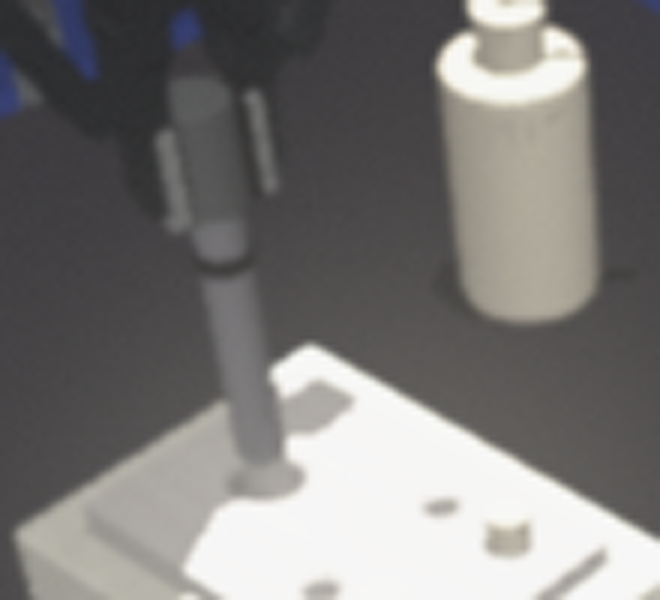

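```bash
python3 -m handwheel '[{"jaw":0,"delta_pos":[0,0.001,0.01],"turn":0},{"jaw":0,"delta_pos":[0,0.001,0.02],"turn":0},{"jaw":0,"delta_pos":[0,0.001,0.03],"turn":0},{"jaw":0,"delta_pos":[0,0.001,0.04],"turn":0},{"jaw":0,"delta_pos":[0,0.001,0.05],"turn":0},{"jaw":0,"delta_pos":[0,0.001,0.05],"turn":0},{"jaw":0,"delta_pos":[0,0.001,0.05],"turn":0},{"jaw":0,"delta_pos":[0,0.001,0.05],"turn":0}]' 90
python3 - <<'E'
from h import *
for n in ("scene","side"):
    cv2.imwrite(f"pics/{n}7.png",camera(n)[:,:,::-1])
crop("pics/scene7.png","pics/scene7a.png",315,200,110,100,6)
crop("pics/side7.png","pics/side7a.png",150,60,110,100,6)
E
```

```text
clock: 6.3
position: [0.5002, 0.2812, 0.1786]
ee_rot: [0.707, 0.707, 0.0, 0.0]
ft_force: [0.1, 0.1, -1.2]
grip_width: 0.282
```

View pics/scene7a.png

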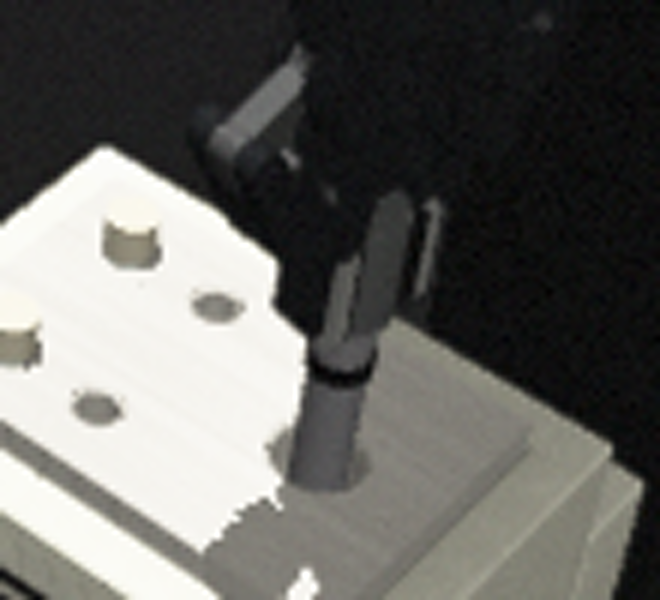

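View pics/side7a.png

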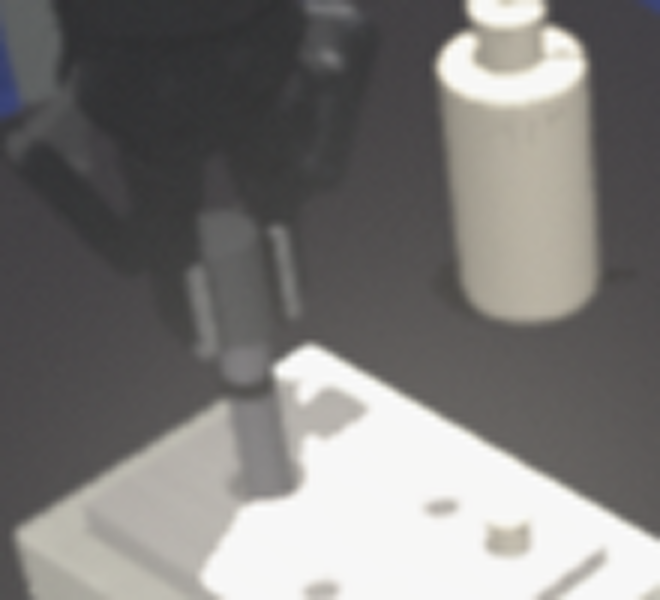

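```bash
python3 -m handwheel '[{"jaw":0,"delta_pos":[0,0,0.008],"turn":0},{"jaw":0,"delta_pos":[0,0,0.014],"turn":0},{"jaw":0,"delta_pos":[0,0,0.019],"turn":0},{"jaw":0,"delta_pos":[0,0,0.024],"turn":0},{"jaw":0,"delta_pos":[0,0,0.028],"turn":0},{"jaw":0,"delta_pos":[0,0,0.032],"turn":0},{"jaw":0,"delta_pos":[0,0,0.036],"turn":0},{"jaw":0,"delta_pos":[0,0,0.036],"turn":0},{"jaw":0,"delta_pos":[0,0,0.036],"turn":0}]' 90
```

```text
clock: 7.15
position: [0.4999, 0.2809, 0.1419]
ee_rot: [0.707, 0.707, -0.0, -0.0]
ft_force: [-0.2, 0.2, -0.4]
grip_width: 0.285
```

```bash
python3 - <<'E'
from h import *
for n in ("scene","side"):
    cv2.imwrite(f"pics/{n}8.png",camera(n)[:,:,::-1])
crop("pics/scene8.png","pics/scene8a.png",325,220,80,80,7)
crop("pics/side8.png","pics/side8a.png",160,90,80,80,7)
print(get_obs()["ft_force"])
E
```

```text
[-0.36556452 -0.00551058 -1.34559527]
```

View pics/scene8a.png

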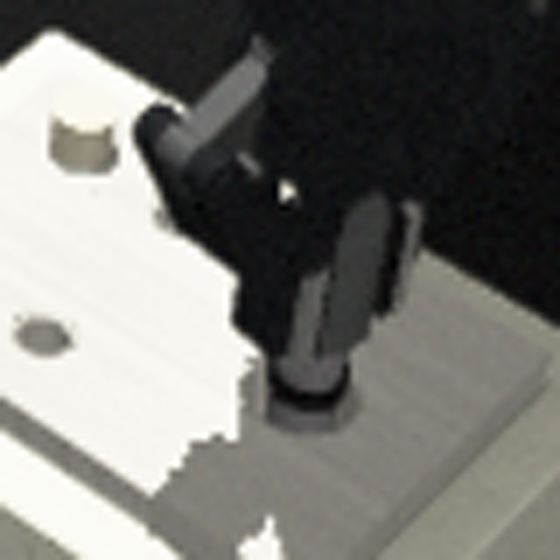

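View pics/side8a.png

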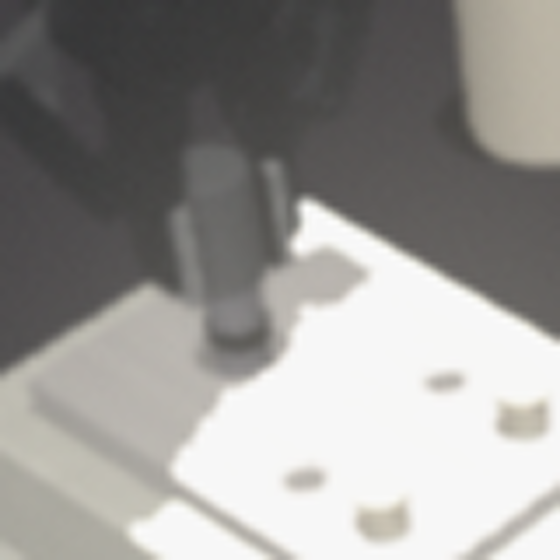

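```bash
python3 -m handwheel '[{"jaw":0,"delta_pos":[0,0,0.001],"turn":0},{"jaw":0,"delta_pos":[0,0,0.002],"turn":0},{"jaw":0,"delta_pos":[0,0,0.003],"turn":0}]' 90; python3 -m handwheel '[{"jaw":0,"delta_pos":[0,0,0.0005],"turn":0},{"jaw":0,"delta_pos":[0,0,0.001],"turn":0}]' 90;  python3 -m handwheel '[{"jaw":0,"delta_pos":[0,0,0.0005],"turn":0},{"jaw":0,"delta_pos":[0,0,0.001],"turn":0}]' 90
```

```text
clock: 7.5
position: [0.5001, 0.2813, 0.1399]
ee_rot: [0.707, 0.707, 0.0, 0.0]
ft_force: [-2.8, -0.8, 6.3]
grip_width: 0.284
clock: 7.67
position: [0.5, 0.2812, 0.1389]
ee_rot: [0.707, 0.707, 0.0, 0.0]
ft_force: [-2.3, -1.6, 6.1]
grip_width: 0.281
clock: 7.83
position: [0.5001, 0.2812, 0.1379]
ee_rot: [0.707, 0.707, 0.0, 0.0]
ft_force: [-1.6, -0.3, 6.1]
grip_width: 0.284
```

Still sliding at about 6–7 N; I'll keep going until the force rises.

```bash
python3 -m handwheel '[{"jaw":0,"delta_pos":[0,0,0.0005],"turn":0},{"jaw":0,"delta_pos":[0,0,0.001],"turn":0}]' 90; python3 -m handwheel '[{"jaw":0,"delta_pos":[0,0,0.0005],"turn":0},{"jaw":0,"delta_pos":[0,0,0.001],"turn":0}]' 90
python3 - <<'E'
from h import *
for n in ("scene","side"):
    cv2.imwrite(f"pics/{n}9.png",camera(n)[:,:,::-1])
crop("pics/scene9.png","pics/scene9a.png",325,220,80,80,7)
crop("pics/side9.png","pics/side9a.png",160,90,80,80,7)
print(get_obs()["ft_force"])
E
```

```text
clock: 8.0
position: [0.5002, 0.2815, 0.1377]
ee_rot: [0.707, 0.707, 0.001, 0.0]
ft_force: [-4.0, -1.4, 15.7]
grip_width: 0.283
clock: 8.17
position: [0.5004, 0.2818, 0.1377]
ee_rot: [0.707, 0.707, 0.001, 0.0]
ft_force: [-6.8, -2.6, 22.5]
grip_width: 0.287
[-5.82547127 -2.7764689  19.80046063]
```

View pics/scene9a.png

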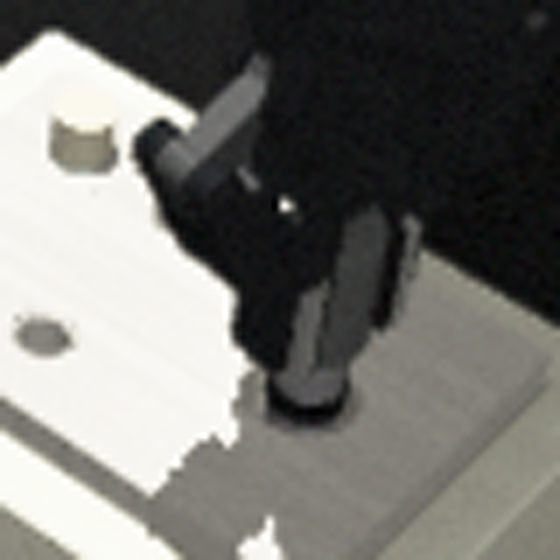

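View pics/side9a.png

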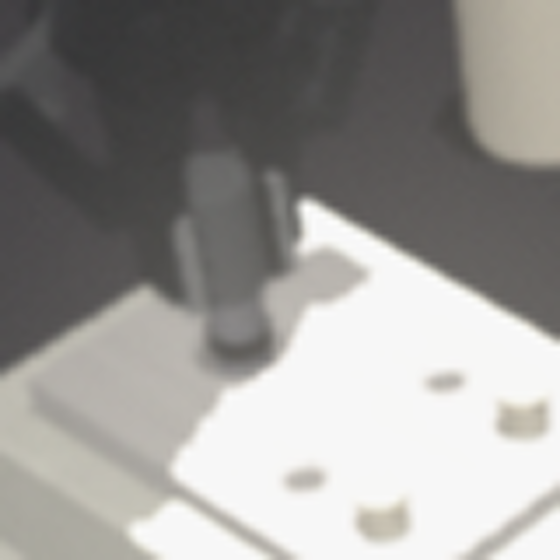

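```bash
python3 -m handwheel '[{"jaw":0,"delta_pos":[0,0,-0.0015],"turn":0},{"jaw":0,"delta_pos":[0,0,-0.0015],"turn":0},{"jaw":70,"delta_pos":[0,0,-0.0015],"turn":0},{"jaw":70,"delta_pos":[0,0,-0.0015],"turn":0},{"jaw":70,"delta_pos":[0,0,-0.0015],"turn":0},{"jaw":70,"delta_pos":[0,0,-0.0015],"turn":0},{"jaw":70,"delta_pos":[0,0,-0.0015],"turn":0},{"jaw":70,"delta_pos":[0,0,-0.0015],"turn":0},{"jaw":70,"delta_pos":[0,0,-0.0015],"turn":0},{"jaw":70,"delta_pos":[0,0,-0.0015],"turn":0}]' 30
python3 -m handwheel '[{"jaw":70,"delta_pos":[0,0,-0.02],"turn":0},{"jaw":70,"delta_pos":[0,0,-0.04],"turn":0},{"jaw":70,"delta_pos":[0,0,-0.07],"turn":0},{"jaw":70,"delta_pos":[0,0,-0.1],"turn":0},{"jaw":70,"delta_pos":[0,0,-0.13],"turn":0},{"jaw":70,"delta_pos":[0,0,-0.13],"turn":0},{"jaw":70,"delta_pos":[0,0,-0.13],"turn":0},{"jaw":70,"delta_pos":[0,0,-0.13],"turn":0}]'
python3 - <<'E'
from h import *
for n in ("scene","side"):
    cv2.imwrite(f"pics/{n}10.png",camera(n)[:,:,::-1])
crop("pics/scene10.png","pics/scene10a.png",315,200,110,100,6)
crop("pics/side10.png","pics/side10a.png",150,60,110,100,6)
print(get_obs()["ft_force"])
E
```

```text
clock: 9.1
position: [0.5, 0.281, 0.1368]
ee_rot: [0.707, 0.707, -0.0, 0.0]
ft_force: [0.1, 0.4, 0.1]
grip_width: 0.82
clock: 9.77
position: [0.4998, 0.2809, 0.2662]
ee_rot: [0.707, 0.707, -0.0, -0.0]
ft_force: [0.0, 0.3, 0.1]
grip_width: 0.818
[-0.4867721  -0.4890401   0.04042372]
```

View pics/scene10a.png

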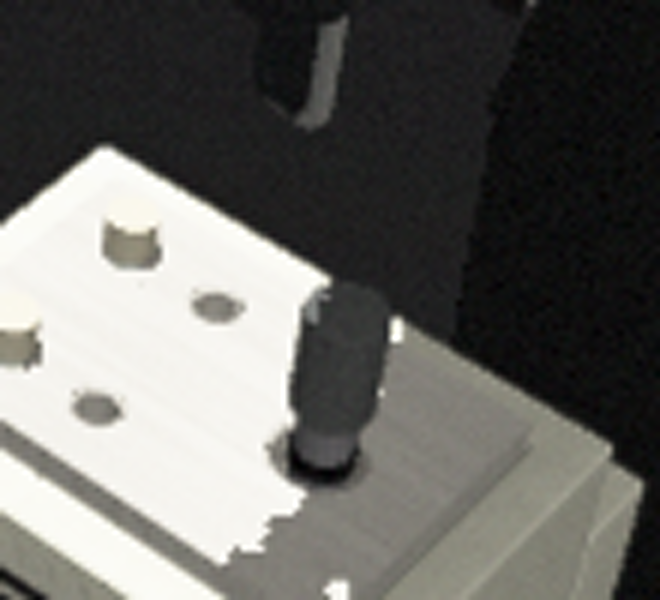

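View pics/side10a.png

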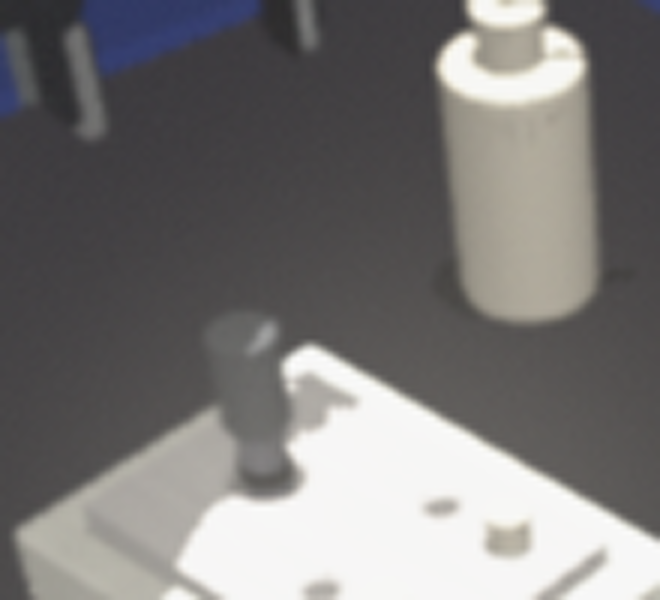

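```bash
python3 - <<'E'
from h import *
S=calibration("scene");D=calibration("side")
f=lambda x,y,x0,y0,s:np.array([(x+.5)/s-.5+x0,(y+.5)/s-.5+y0])
R,e=tri((S,f(323,466,315,200,6)),(D,f(267,480,150,60,6)))
T,e2=tri((S,f(349,303,315,200,6)),(D,f(242,334,150,60,6)))
d=T-R;print(R,T,e,e2,"lean deg",np.degrees(np.arccos(d[2]/np.linalg.norm(d))))
hand_in()
E
```

```text
[0.49958589 0.28181901 0.11188696] [0.4993061  0.27950822 0.17855049] [array([-0.5,  0.1]), array([-0.4, -0.1])] [array([-0.7,  0.1]), array([-0.6, -0.1])] lean deg 1.999761403137532
the job is handed in; nothing more can be done
```

I took the ringed probe from the end socket of the stand, lowered it into the heater's wide well and pushed the cup to its stop. I then let go, backed the gripper off and handed the job in at about 10 s.

- **Bottoming:** the push stayed at about 6 N while the cup slid, then rose to about 20 N with no further movement. The tool was then at z = 0.1377 m, against an expected 0.138 m.
- **Probe position:** after release, the ring's middle measured about 2 mm from the well's axis, and the probe leaned about 2°.
- **Clearance:** the gripper was open, well above the probe, and the wrist force read about zero.
- **One disagreement:** triangulation put the ring's middle at z = 0.112 m, though a bottomed probe should give 0.118 m. The ring's lower half is hard to see against the well mouth, and these views read up to 5 mm low elsewhere (the well mouth by 1–2 mm, the ring by 4–5 mm). The head top measured 0.1786 m against an expected 0.178 m, and I took that and the hard stop as the firmer evidence.

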